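Slide the loaded kit tray home against a hidden stop

TASK

The green kit tray with the orange grip stands on the apron of the blue-and-white kitting rack, in front of the rack's empty lane. Slide it into that lane under the deck, feeling gently for the adjustable stop hidden somewhere at the back, and leave the tray fully home against the stop with its gear and bracket still aboard. Do not push hard against the stop, and leave the black neighbouring tray and the spare gear on the apron where they are.

Things in the scene. Friction and masses are not known exactly. Their poses are not given: they have to be found in the camera images.
- rack: Fixed kitting rack of blue tubes and white panels, two lanes side by side (the left one occupied). Origin: on the table under the deck's front edge, midway across; +x points into the rack, +y left, z up. White floor panel, top at z=0.012, x=-0.200 (open apron) to 0.220, 360 mm wide. Lane centre lines y=-0.085 (empty) and y=+0.085. Posts, 28 mm, at y=+-0.180, x=0.055 and 0.215.
- deck_edge (a point): Middle of the underside of the overhead deck's front tube (28 mm, blue, along y), at rack (0.014, 0, 0.140); axes as the rack's. The deck covers the full width from rack x=0 to 0.230; top z=0.168, bins on it up to 0.215; side tubes at y=+-0.180 at the same height. With the tray home an upright gripper would strike it: lean the gripper back 30 to 45 degrees, fingertips leading.
- lane (a point): Empty lane's centre line on the floor, at rack (0, -0.085, 0.012); axes as the rack's, +x into the lane. Aluminium guides 25 mm tall, 148 mm apart, from x=0.010 to 0.210, with flared ends reaching out to x=-0.020. Out of sight inside: an adjustable stop, a block 50 mm wide in the lane's middle, its face somewhere from x=0.122 to 0.147, set anew every time.
- tray: Loose green tray, 110 (x) by 140 (y) by 35 mm high, walls and floor 4 mm, 0.25 to 0.5 kg plus load of about 0.2 kg. Origin: centre of its underside. +x is the plain leading side, which goes first into the lane; on the -x side (towards the robot) an upright orange grip fin, 14 mm thick in y, from x=-0.100 to the wall at x=-0.055, z=0.015 to 0.060.
- tray_grip (a point): Grasp point on the tray's orange fin, mid-thickness, at tray (-0.087, 0, 0.048): 32 mm in front of the tray's wall, 142 mm behind its leading side; axes as the tray's. With the tray home it lies between 20 mm outside and 5 mm inside the deck's front edge.
- home_pin (a joint): Spring-loaded brass sensing pin in the hidden stop (8 mm diameter, very light spring, about 1 N): 0 = sticking 8 mm out of the stop's face, untouched; 0.008 m = pressed flush with the face, tray fully home. The tray's own friction holds it in.
- tray_gear: Loose dark steel gear lying in the tray, 60 mm over its teeth, 18 mm thick; origin: centre of its underside.
- tray_bracket: Loose steel L-bracket lying in the tray, 50 by 30 mm, 32 mm high; origin: centre of the underside of its foot.
- neighbour_grip (a point): Leave alone: black tray of the same shape, loose and loaded, standing in the other lane; this point lies on its grey fin as tray_grip on the green one.
- spare_gear: Leave alone: loose dark steel gear, 65 mm over its teeth, 18 mm thick, lying on the apron in front of the other lane. Origin: centre of its underside.
Mind the look-alikes: they are no part of the job. What is shaped like the tray_gear but brown or pink is not meant.

How it is judged:
By the outcome, as a careful person would: the job done as asked, in the order asked, and still so for the second after the job is handed in, with the robot touching nothing.
It also fails if it takes over 38 s, if anything falls off the work surface, if the arm or the gripper's body presses on something with over 40 N, if the wrist force passes 120 N, or if a joint passes its speed limit or range.

ROBOT

A 6-joint arm with a two-finger parallel gripper is mounted at the origin on the work surface. World frame = base frame: x ahead of the robot, y to its left, z up, the work surface at z = 0. Lengths are in m, angles in rad, forces in N, time in s.
With the tool pointing down it reaches from about 0.375 to 0.925 m from the base axis. Payload 5.7 kg.
Tool frame: the origin (TCP) lies midway between the tips of the shut fingers; the grasp point (between the pads) lies 19 mm behind it (manip.grasp_offset is the distance from the TCP to the grasp point, in m); z points along the fingers, y is the direction in which the jaws open and shut (so a half turn about z gives the same grasp; the last joint's range is limited). The gripper opens to 85 mm and grips with 20 to 120 N. Pads are 22 mm wide; open, the fingers measure 114 mm over their backs; the gripper's body (76 mm by 85 mm) begins 54 mm behind the grasp point. The pads swing forward as they close: fully open they stand 13 mm farther back than shut.
Start: joints at [1.065, 0.359, 1.51, -0, 1.272, -0.115], TCP at [0.229, 0.555, 0.231] pointing down, gripper open.
Joint ranges: [-2.97, 2.97], [-1.01, 2.36], [0.21, 2.38], [-0.96, 4.11], [0.2, 2.71], [-2.98, 2.98]. Speed limits (rad/s): [2.39, 2.39, 3.14, 3.14, 3.14, 3.14].

INTERFACE

Orientations are given as a rotation vector (axis times angle).
In Python, from rig import manip, cams gives the robot as it stands.
- The arm moves only by the shell command python3 -m handwheel 'ROWS' [FORCE]. ROWS is JSON, a list of rows, each a list of 3 entries, a list of its own where there are three numbers: the turn, a rotation vector about the tool's x, y, z in degrees, then the shift along the tool's x, y, z in mm, then the finger opening in mm, from 0 to 85.4. In form: [[[wx, wy, wz], [dx, dy, dz], hand], ...]. A call has 1 to 10 rows; each row shifts and turns the commanded pose from where the row before left it, along the tool's axes as they then stand; what a row does not reach is not made up. A row lasts 1/10 s, in which the tool goes at most 50 mm and 8.59 degrees, less where a joint would pass 70% of its speed; a pose out of reach is approached as far as the arm can. A call is refused whole if a number of a shift passes 50 or a number of a turn 8.59, either way. A call with a gripper value outside its range is refused whole. The fingers move at their own pace and stop on an object; FORCE is the grip in N (left out, the last holds). Time passes only in rows, so rows that do not move let the fingers close. It gives the time, the measured TCP pose, the force and the opening at its end, in the units of the state.
- manip.get_state(): the state, without advancing time (a new reading comes with each control period).
- cams.grab_frame(name): name is "scene" or "top" or "wrist"; returns a dict with "img" (480x640x3 uint8, red, green, blue), "fx", "fy", "cx", "cy" (pixels), "dist" ([k1, k2, p1, p2, k3] as OpenCV has them; the pictures are not rectified), "rvec" (rotation vector, rad) and "tvec" (3), from world to camera coordinates, as OpenCV has them. Camera axes: x right, y down, z forward; pixel columns grow to the right and rows downward; lengths in m; the calibration is good to about 2 mm. A picture is of the moment at which its call begins. There is no depth.
- manip.close_job(): hands the job in, once; it reports no verdict.
The state is a dict: "t": time; "joint_positions": joint angles; "joint_velocities": joint speeds; "joint_torque": joint torques, N m; "eef_pos": TCP position; "tcp_rot": TCP orientation; "wrist_force": force on the tool from outside, world axes, zero at the start; "ft_torque": the same for the moment, N m; "finger_gap": opening from 0.0 (shut) to 1.0 (fully open).
Only numpy, scipy, OpenCV 4.12 (cv2) and the standard library are available. Lean on these libraries where they do the work, as an engineer would, in place of code of your own. Each camera call takes 0.05 s, during which the arm holds its last target. There are 200 camera calls.

## Working session

There is one attempt and no reset: what is moved stays moved. The work goes in short steps, Python scripts to look and compute and a shell command to move; the robot and the scene stay as the last step left them, time stands still between calls to the robot, and variables do not carry over. Pictures are saved under pics/ and viewed, about 8 in all and at most 12, crops included, and the job is handed in when it is done.

```bash
mkdir -p pics; ls; python3 - <<'E'
from rig import manip,cams
import cv2,numpy as np
s=manip.get_state();print(s, manip.grasp_offset)
for n in("scene","top"):
    f=cams.grab_frame(n);cv2.imwrite(f"pics/{n}0.png",f["img"][:,:,::-1])
    print(n,{k:v for k,v in f.items() if k!="img"})
E
```

```text
pics
{'t': 0.0, 'joint_positions': array([ 1.06489419e+00,  3.59504551e-01,  1.51144505e+00,  1.70980750e-05,
        1.27249200e+00, -1.15124872e-01]), 'joint_velocities': array([-0.00106775,  0.00035978,  0.00034989,  0.00186578,  0.00102612,
        0.0010412 ]), 'joint_torque': array([-2.09970844e-03, -5.27622271e+01, -2.78613675e+01, -4.77774811e-04,
        1.28884142e-02, -3.12911527e-05]), 'eef_pos': array([0.22822643, 0.5541604 , 0.23044905]), 'tcp_rot': array([-6.09828096e-01, -3.08124317e+00,  2.75706953e-03]), 'wrist_force': array([ 0.74329789, -0.17430771, -0.39282914]), 'ft_torque': array([-0.00451229,  0.03889301,  0.01164561]), 'finger_gap': 1.0031057217657755} 0.0187
scene {'fx': 453.7414234943507, 'fy': 453.7414234943507, 'cx': 327.16096227172136, 'cy': 230.7572200802735, 'dist': array([-0.10264992,  0.        ,  0.        ,  0.        ,  0.        ]), 'rvec': array([ 0.19134442,  2.84507263, -1.20107607]), 'tvec': array([5.23309572e-01, 7.09517215e-04, 8.40004732e-01])}
top {'fx': 548.2409822150136, 'fy': 548.2409822150136, 'cx': 320.58669974393473, 'cy': 243.72594111165597, 'dist': array([-0.07204411,  0.        ,  0.        ,  0.        ,  0.        ]), 'rvec': array([ 2.14665081, -2.19394221,  0.08647069]), 'tvec': array([0.06961367, 0.56254372, 0.83931353])}
```

View pics/scene0.png

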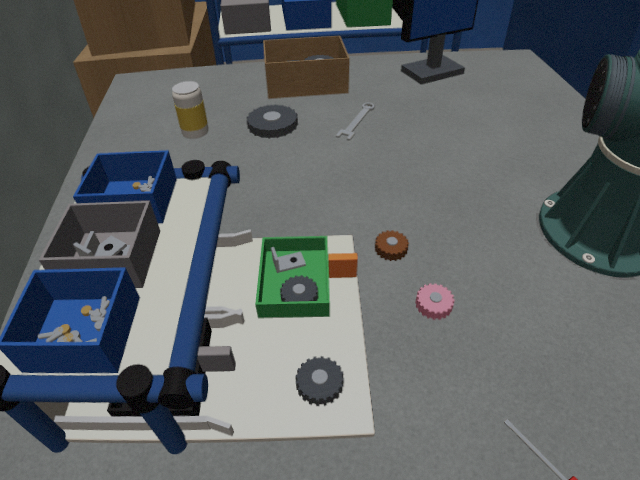

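View pics/top0.png

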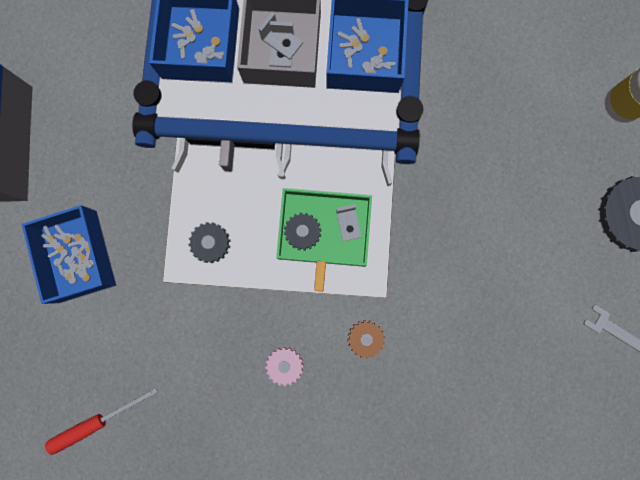

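The target is the green tray with the orange fin, at top (320,276) and scene (343,265). Look-alikes are the grey fin on the black tray at top (227,155), the spare gear (209,242), and the brown (366,339) and pink (284,367) gears. I'll measure the rack panel and tray next, with one close crop as a check.

```bash
cat > h.py <<'E'
import cv2,numpy as np
from scipy.spatial.transform import Rotation as R
def K(f): return np.array([[f["fx"],0,f["cx"]],[0,f["fy"],f["cy"]],[0,0,1.]])
def cast(f,px,z):
    u=cv2.undistortPoints(np.array(px,float).reshape(-1,1,2),K(f),f["dist"]).reshape(-1,2)
    Rm=R.from_rotvec(f["rvec"]).as_matrix(); c=-Rm.T@f["tvec"]
    d=np.c_[u,np.ones(len(u))]@Rm
    return c+d*((z-c[2])/d[:,2])[:,None]
def proj(f,P): return cv2.projectPoints(np.array(P,float).reshape(-1,1,3),f["rvec"],f["tvec"],K(f),f["dist"])[0].reshape(-1,2)
def big(m): 
    c=cv2.findContours(m.astype(np.uint8),cv2.RETR_EXTERNAL,cv2.CHAIN_APPROX_NONE)[0]
    return max(c,key=cv2.contourArea)[:,0,:]
def green(f):
    h=cv2.cvtColor(f["img"],cv2.COLOR_RGB2HSV);return (h[...,0]>45)&(h[...,0]<85)&(h[...,1]>90)&(h[...,2]>50)
def orange(f):
    h=cv2.cvtColor(f["img"],cv2.COLOR_RGB2HSV);return (h[...,0]>8)&(h[...,0]<22)&(h[...,1]>120)&(h[...,2]>120)
def white(f):
    h=cv2.cvtColor(f["img"],cv2.COLOR_RGB2HSV);return (h[...,1]<40)&(h[...,2]>170)
E
python3 - <<'E'
from h import *
from rig import cams
f=cams.grab_frame("top")
m=white(f)
m[:145]=0; mm=big(cv2.morphologyEx(m.astype(np.uint8),cv2.MORPH_OPEN,np.ones((3,3))))
W=cast(f,mm,.012)
# front edge: columns 175..375 lowest pix
fr=np.array([[c,mm[mm[:,0]==c][:,1].max()+.5] for c in range(175,376) if not 312<c<330])
lf=np.array([[mm[mm[:,1]==r][:,0].min()-.5,r] for r in range(185,272)])
rt=np.array([[mm[mm[:,1]==r][:,0].max()+.5,r] for r in range(190,288)])
L=[]
for n,p in(("front",fr),("left",lf),("right",rt)):
    w=cast(f,p,.012)[:,:2]; v=cv2.fitLine(w.astype(np.float32),cv2.DIST_HUBER,0,1e-4,1e-4).ravel(); L.append(v)
    print(n,v,np.degrees(np.arctan2(v[1],v[0])))
def X(a,b):
    t=np.linalg.solve(np.c_[a[:2],-b[:2]],b[2:]-a[2:]);return a[2:]+t[0]*a[:2]
A=X(L[0],L[1]);B=X(L[0],L[2]);print("corners",A,B,np.linalg.norm(A-B))
y=(A-B)/np.linalg.norm(A-B);x=np.array([y[1],-y[0]]);O=(A+B)/2+.2*x;yaw=np.arctan2(x[1],x[0])
print("rack O",O,"yaw",np.degrees(yaw))
np.save("rack.npy",[*O,yaw])
for n in("top","scene"):
    g=f if n=="top" else cams.grab_frame(n)
    # outline box of tray
    b=cv2.boxPoints(cv2.minAreaRect(cast(g,big(green(g)),.047)[:,:2].astype(np.float32)))
    r=cv2.minAreaRect(cast(g,big(green(g)),.047)[:,:2].astype(np.float32)); print(n,"tray box",r)
    o=orange(g);
    if n=="top": o[:255]=0;o[300:]=0;o[:,:300]=0;o[:,335:]=0
    else: o[:,:325]=0;o[:,360:]=0
    k=big(o);q=cast(g,k,.072)[:,:2]
    print("fin rect",cv2.minAreaRect(q.astype(np.float32)),k.min(0),k.max(0))
    def rk(p): d=np.array(p)-O; return np.c_[d@x,d@y]
    print("in rack: box",rk(b).round(4).tolist(),"fin",rk(q).min(0),rk(q).max(0))
    tube=[[*(O+.014*x+s*y),.168] for s in(-.18,0,.18)]; print("tube top proj",proj(g,tube).round())
    im=g["img"].copy()
    for P in proj(g,tube+[[*(O-.2*x+s*y),.012] for s in(-.18,.18)]): cv2.circle(im,tuple(int(v) for v in P),3,(255,0,0),-1)
    if n=="top": cv2.imwrite("pics/top1.png",cv2.resize(im[100:320,120:440],None,fx=2.4,fy=2.4)[:,:,::-1])
E
```

```text
front [0.09023685 0.99592036 0.49452934 0.13880998] 84.82276
left [ 0.99580336 -0.0915188   0.59646165  0.30478945] -5.2509885
right [ 0.9958464  -0.09104939  0.57133883 -0.05280936] -5.2239804
corners [0.51028574 0.3127094 ] [ 0.4779411  -0.04427008] 0.35844183
rack O [0.6932975  0.11617228] yaw -5.1772294
top tray box ((0.5883238315582275, 0.05132002755999565), (0.13823197782039642, 0.10937144607305527), 83.93743896484375)
fin rect ((0.5124185681343079, 0.059338971972465515), (0.012691688723862171, 0.04379364848136902), 83.77915954589844) [315 261] [325 290]
in rack: box [[-0.15440000593662262, -0.14229999482631683], [-0.045099999755620956, -0.14399999380111694], [-0.042899999767541885, -0.005799999926239252], [-0.15230000019073486, -0.004100000020116568]] fin [-0.19684244 -0.0796176 ] [-0.1531763 -0.0665328]
tube top proj [[408. 138.]
 [274. 129.]
 [143. 122.]]
scene tray box ((0.5895562767982483, 0.062205541878938675), (0.16307522356510162, 0.1097976490855217), 83.6675796508789)
fin rect ((0.5114398002624512, 0.06114192679524422), (0.013976541347801685, 0.04323555529117584), 85.40286254882812) [329 253] [357 260]
in rack: box [[-0.1550000011920929, -0.14350000023841858], [-0.04520000144839287, -0.14569999277591705], [-0.04190000146627426, 0.01730000041425228], [-0.1517000049352646, 0.019500000402331352]] fin [-0.19780545 -0.0783705 ] [-0.15458923 -0.06427256]
tube top proj [[218. 168.]
 [200. 252.]
 [173. 382.]]
```

View pics/top1.png

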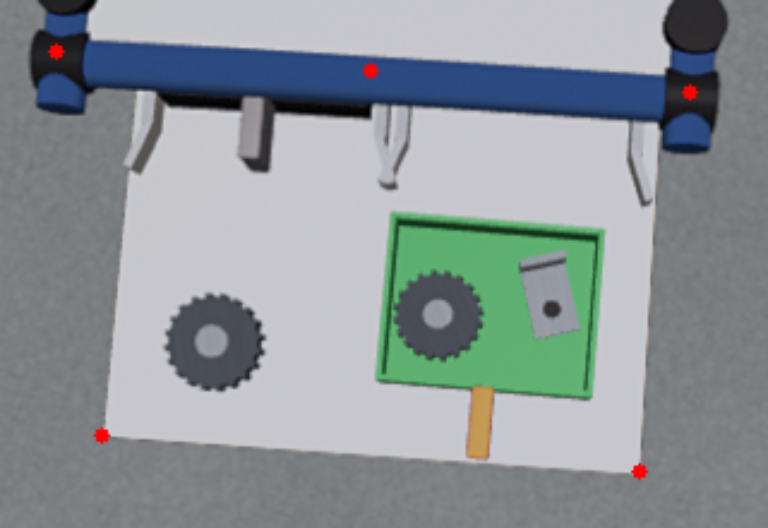

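The crop confirms it: a green tray with an orange fin at crop (480,422), gear (437,314) and bracket (550,295) aboard. The projected rack points land on the corners and the tube. I'll orient the tool first, yaw then a lean of about 42°, up here in free space.

```bash
python3 -m handwheel '[[[0,0,-8.2],[0,0,0],40],[[0,0,-8.1],[0,0,0],40],[[0,-8.4,0],[0,0,0],40],[[0,-8.4,0],[0,0,0],40],[[0,-8.4,0],[0,0,0],40],[[0,-8.4,0],[0,0,0],40],[[0,-8.4,0],[0,0,0],40],[[0,0,0],[0,0,0],40]]' 40
cat > st.py <<'E'
from h import *
from rig import manip
s=manip.get_state();M=R.from_rotvec(s["tcp_rot"]).as_matrix();g=s["eef_pos"]-M[:,2]*manip.grasp_offset
ox,oy,yaw=np.load("rack.npy");Rr=R.from_euler("z",yaw).as_matrix();O=np.array([ox,oy,0])
def W(p): return O+Rr@np.array(p,float)   # rack->world
def rk(p): return Rr.T@(np.array(p)-O)
Mr=Rr.T@M
def show():
    print("t",round(s["t"],2),"grasp rack mm",(rk(g)*1e3).round(1),"jaw yaw rel rack",np.degrees(np.arctan2(-Mr[0,1],Mr[1,1])).round(2),"lean",np.degrees(np.arctan2(Mr[0,2],-Mr[2,2])).round(2),"jaw tilt",np.degrees(np.arcsin(Mr[2,1])).round(2),"gap",round(s["finger_gap"],3),"F rack",(Rr.T@s["wrist_force"]).round(2),"q",s["joint_positions"].round(2))
def togo(p): print("to",p,"tool mm",(M.T@(W(p)-g)*1e3).round(1))
E
python3 -c "
from st import *
show();togo([-.26,-.0735,.15]);togo([-.186,-.0735,.060])"
```

```text
t: 1.0
eef_pos: [0.2253, 0.554, 0.2282]
tcp_rot: [0.119, 2.405, -0.054]
wrist_force: [-0.3, -0.5, -1.1]
finger_gap: 0.468
t 1.0 grasp rack mm [-518.1  394.   242.1] jaw yaw rel rack -0.62 lean 42.1 jaw tilt -0.36 gap 0.468 F rack [-0.23 -0.52 -1.07] q [ 1.49  0.44  1.66 -0.8   1.21  0.38]
to [-0.26, -0.0735, 0.15] tool mm [-131.6 -464.1  246.9]
to [-0.186, -0.0735, 0.06] tool mm [-126.1 -462.7  363.3]
```

```bash
python3 -m handwheel '[[[0,0,0],[-10,-38,20],40],[[0,0,0],[-10,-38,20],40],[[0,0,0],[-10,-38,20],40],[[0,0,0],[-10,-38,20],40],[[0,0,0],[-10,-38,20],40],[[0,0,0],[-10,-38,20],40]]' && python3 -m handwheel '[[[0,0,0],[-12,-39,21],40],[[0,0,0],[-12,-39,21],40],[[0,0,0],[-12,-39,21],40],[[0,0,0],[-12,-39,21],40],[[0,0,0],[-12,-39,21],40],[[0,0,0],[-12,-39,21],40],[[0,0,0],[0,0,0],40]]'
python3 - <<'E'
from st import *
from rig import cams
show();togo([-.26,-.0735,.15]);togo([-.186,-.0735,.060])
f=cams.grab_frame("wrist");cv2.imwrite("pics/w1.png",f["img"][:,:,::-1])
o=orange(f);k=big(o);q=cast(f,k,.072)
b=cv2.minAreaRect((( q-O)@Rr)[:,:2].astype(np.float32));print("fin top in rack",b)
print("proj of grasp target",proj(f,[W([-.186,-.0735,.06]),W([-.186,-.0735,.072])]))
E
```

```text
t: 1.6
eef_pos: [0.3216, 0.3193, 0.1999]
tcp_rot: [0.14, 2.444, -0.07]
wrist_force: [0.9, 0.2, 1.1]
finger_gap: 0.468
t: 2.3
eef_pos: [0.4182, 0.0838, 0.1883]
tcp_rot: [0.166, 2.501, -0.085]
wrist_force: [-0.1, -0.8, 0.7]
finger_gap: 0.469
t 2.3 grasp rack mm [-282.2  -56.2  203.4] jaw yaw rel rack -2.81 lean 36.41 jaw tilt -1.25 gap 0.469 F rack [-0.05 -0.77  0.72] q [ 0.25  0.    2.37 -0.96  0.3  -0.33]
to [-0.26, -0.0735, 0.15] tool mm [ 13.4 -15.   56.9]
to [-0.186, -0.0735, 0.06] tool mm [  7.4  -9.5 173.1]
fin top in rack ((-0.3019811511039734, -0.12825354933738708), (0.04435816779732704, 0.044068414717912674), 87.32675170898438)
proj of grasp target [[303.86281621 208.34047046]
 [303.24408112 219.71048156]]
```

View pics/w1.png

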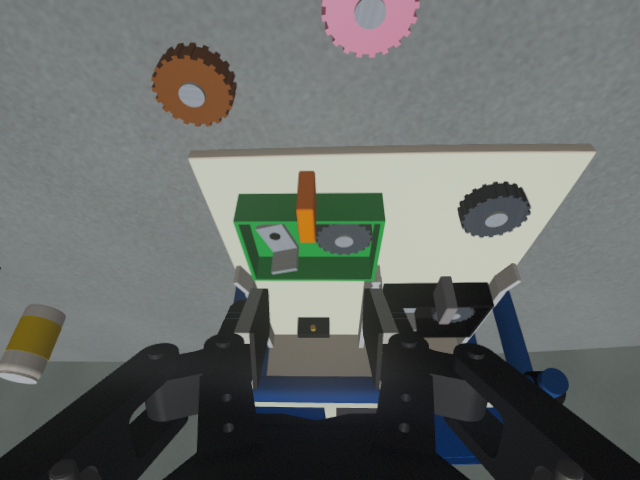

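The wrist view shows the fin at (307,205), with the jaws straddling its column. Deep in the empty lane it also shows the black stop block with its brass pin at (313,327). The arm is near its joint-3 and joint-4 limits this close in. I'll measure the stop and fin now, then move out along the tool axis.

```bash
python3 - <<'E'
from st import *
from rig import cams
f=cams.grab_frame("wrist");im=f["img"]
print("column x=302, rows 305-350 gray",[int(v) for v in im[305:350,302].mean(1)])
print("row 331, cols",[int(v) for v in im[324,290:340].mean(1)])
for r in(316,317,318,337): print(r,((cast(f,[[298,r],[329,r]],.012)-O)@Rr).round(4).tolist())
h=cv2.cvtColor(im,cv2.COLOR_RGB2HSV);o=orange(f);o[:160]=0;o[260:]=0;o[:,:280]=0;o[:,330:]=0
k=big(o);print("fin px",k.min(0),k.max(0))
bright=o&(h[...,2]>200);k2=big(bright);print("top face px",k2.min(0),k2.max(0)); b=cv2.minAreaRect(((cast(f,k2,.072)-O)@Rr)[:,:2].astype(np.float32));print("fin top face rack",b)
E
```

```text
column x=302, rows 305-350 gray [192, 192, 191, 192, 191, 191, 192, 191, 192, 192, 192, 191, 119, 47, 46, 47, 46, 47, 46, 46, 45, 47, 45, 46, 44, 45, 45, 45, 46, 49, 50, 49, 62, 106, 107, 106, 106, 106, 105, 105, 106, 106, 105, 106, 106]
row 331, cols [191, 191, 191, 191, 179, 120, 46, 45, 46, 45, 47, 45, 46, 44, 46, 47, 45, 46, 48, 49, 51, 49, 48, 47, 47, 47, 46, 46, 48, 47, 48, 47, 47, 47, 46, 47, 75, 178, 191, 191, 191, 191, 191, 191, 191, 191, 191, 191, 191, 191]
316 [[0.1329, -0.1049, 0.012], [0.1328, -0.0552, 0.012]]
317 [[0.1367, -0.1052, 0.012], [0.1366, -0.0552, 0.012]]
318 [[0.1407, -0.1055, 0.012], [0.1405, -0.0553, 0.012]]
337 [[0.2243, -0.1127, 0.012], [0.2237, -0.0566, 0.012]]
fin px [292 172] [311 242]Traceback (most recent call last):
  File "<stdin>", line 9, in <module>
  File "h.py", line 12, in big
    return max(c,key=cv2.contourArea)[:,0,:]
           ~~~^^^^^^^^^^^^^^^^^^^^^^^
ValueError: max() iterable argument is empty
```

```bash
python3 -m handwheel '[[[0,0,0],[0,-3,20],40],[[0,0,0],[0,-3,20],40],[[0,0,-1],[0,-2,20],40],[[0,0,-1],[2,-2,20],40],[[0,0,0],[0,0,0],40]]' && python3 -c "
from st import *
show();togo([-.186,-.0735,.060])"
```

```text
t: 2.9
eef_pos: [0.4636, 0.0766, 0.1555]
tcp_rot: [0.1, 2.551, -0.084]
wrist_force: [0.3, 0.8, 0.4]
finger_gap: 0.469
t 2.9 grasp rack mm [-235.6  -59.6  171. ] jaw yaw rel rack 0.02 lean 33.82 jaw tilt -2.19 gap 0.469 F rack [0.19 0.81 0.42] q [ 0.14  0.14  2.32 -0.96  0.2  -0.44]
to [-0.186, -0.0735, 0.06] tool mm [ 20.8  -9.7 120.3]
```

The arm is at its wrist limits: q5 is 0.20 and q4 is -0.96, so the wrist is nearly straight. I'll fit a simple kinematic model to find which lean and wrist branch serves both the grasp and the home pose.

```bash
cat > ik.py <<'E'
from st import *
D=[([1.06489,.35950,1.51145,0,1.27249,-.11512],[.22823,.55416,.23045],[-.609828,-3.081243,.002757]),
([1.49,.44,1.66,-.8,1.21,.38],[.2253,.554,.2282],[.119,2.405,-.054]),
([.25,0,2.37,-.96,.3,-.33],[.4182,.0838,.1883],[.166,2.501,-.085]),
(s["joint_positions"],s["eef_pos"],s["tcp_rot"])]
A=[];b=[]
for q,p,rv in D:
    zt=R.from_rotvec(rv).as_matrix()[:,2];c,sn=np.cos(q[0]),np.sin(q[0]);q23=q[1]+q[2]
    A+=[[1,0,np.sin(q[1]),np.sin(q23),np.cos(q23),zt[0]*c+zt[1]*sn],[0,1,np.cos(q[1]),np.cos(q23),-np.sin(q23),zt[2]]];b+=[p[0]*c+p[1]*sn,p[2]]
sol,res,rank,sv=np.linalg.lstsq(np.array(A)[:, [0,1,2,3,5]],np.array(b),rcond=None)
a1,h,L1,L2,d=sol
def fr(q): return R.from_euler("z",q[0])*R.from_euler("y",q[1]+q[2])*R.from_euler("z",q[3])*R.from_euler("y",q[4])*R.from_euler("z",q[5])
lo=[-2.97,-1.01,.21,-.96,.2,-2.98];hi=[2.97,2.36,2.38,4.11,2.71,2.98]
def ik(pr,lean,yaw):  # rack grasp point, deg
    M=Rr@R.from_euler("z",np.radians(yaw)).as_matrix()@R.from_euler("y",np.radians(-lean)).as_matrix()@np.diag([-1,1,-1.])
    tcp=W(pr)+M[:,2]*.0187; w=tcp-d*M[:,2]; q1=np.arctan2(w[1],w[0]); r=np.hypot(w[0],w[1])-a1; z=w[2]-h
    c=(r*r+z*z-L1**2-L2**2)/(2*L1*L2)
    if abs(c)>1: return None,[]
    q3=np.arccos(c); q2=np.arctan2(r,z)-np.arctan2(L2*np.sin(q3),L1+L2*np.cos(q3))
    B=(R.from_euler("z",q1)*R.from_euler("y",q2+q3)).inv().as_matrix()@M
    out=[]
    for flip in (0,1):
      for sg in (0,1):
        N=B@np.diag([-1,-1,1.]) if flip else B
        e=R.from_matrix(N).as_euler("ZYZ"); q4,q5,q6=e
        if sg: q4,q5,q6=q4+np.pi,-q5,q6+np.pi
        wr=lambda v,l:(v-l)%(2*np.pi)+l
        q=[q1,q2,q3,wr(q4,-1.5),q5,wr(q6,-np.pi)]
        if q5>0: out.append((flip,np.round(q,2),all(l<=v<=u for v,l,u in zip(q,lo,hi))))
    return out
E
python3 - <<'E'
from ik import *
print("a1 h L1 L2 d",sol.round(4),"res",(np.array(A)[:,[0,1,2,3,5]]@sol-b).round(4))
for q,p,rv in D: print((fr(q).inv()*R.from_rotvec(rv)).as_rotvec().round(2))
for P in([-.235,-.066,.15],[-.186,-.0735,.06],[-.14,-.085,.06],[-.09,-.085,.06],[-.04,-.085,.06],[0,-.085,.06]):
  for l in(30,34,38,42,45):
    print(P,l,[(o[0],o[1].tolist(),o[2]) for o in ik(P,l,0 if P[0]>-.15 else -1)])
E
```

```text
a1 h L1 L2 d [0.0568 0.0577 0.5665 0.3356 0.2456] res [-0.0191  0.0126  0.013  -0.0098 -0.0017 -0.0022  0.0078 -0.0007]
[-0.    0.    1.57]
[-0.01 -0.    1.57]
[-0.    0.    1.58]
[ 0.   -0.    1.57]
[-0.235, -0.066, 0.15] 30 [(0, [0.24, 0.17, 2.34, -0.89, 0.22, 1.19], True), (1, [0.24, 0.17, 2.34, -0.89, 0.22, -1.96], True)]
[-0.235, -0.066, 0.15] 34 [(0, [0.26, 0.17, 2.38, -1.42, 0.2, 1.72], False), (1, [0.26, 0.17, 2.38, -1.42, 0.2, -1.42], False)]
[-0.235, -0.066, 0.15] 38 [(0, [0.27, 0.17, 2.43, 4.37, 0.24, 2.23], False), (1, [0.27, 0.17, 2.43, 4.37, 0.24, -0.91], False)]
[-0.235, -0.066, 0.15] 42 [(0, [0.28, 0.18, 2.47, 4.05, 0.33, 2.56], False), (1, [0.28, 0.18, 2.47, 4.05, 0.33, -0.59], False)]
[-0.235, -0.066, 0.15] 45 [(0, [0.29, 0.19, 2.51, 3.91, 0.41, 2.71], False), (1, [0.29, 0.19, 2.51, 3.91, 0.41, -0.43], False)]
[-0.186, -0.0735, 0.06] 30 [(0, [0.18, 0.42, 2.4, 3.82, 0.23, 2.73], False), (1, [0.18, 0.42, 2.4, 3.82, 0.23, -0.41], False)]
[-0.186, -0.0735, 0.06] 34 [(0, [0.19, 0.43, 2.44, 3.65, 0.35, 2.91], False), (1, [0.19, 0.43, 2.44, 3.65, 0.35, -0.23], False)]
[-0.
[... 2153 characters left out ...]
 [(0, [0.1, 0.58, 2.19, 3.48, 0.42, 2.97], True), (1, [0.1, 0.58, 2.19, 3.48, 0.42, -0.17], True)]
[0, -0.085, 0.06] 30 [(0, [0.07, 0.6, 1.91, -0.6, 0.14, 0.74], False), (1, [0.07, 0.6, 1.91, -0.6, 0.14, -2.4], False)]
[0, -0.085, 0.06] 34 [(0, [0.08, 0.59, 1.96, 4.75, 0.09, 1.67], False), (1, [0.08, 0.59, 1.96, 4.75, 0.09, -1.47], False)]
[0, -0.085, 0.06] 38 [(0, [0.08, 0.6, 2.0, 3.89, 0.15, 2.53], False), (1, [0.08, 0.6, 2.0, 3.89, 0.15, -0.61], False)]
[0, -0.085, 0.06] 42 [(0, [0.08, 0.6, 2.05, 3.61, 0.26, 2.82], True), (1, [0.08, 0.6, 2.05, 3.61, 0.26, -0.32], True)]
[0, -0.085, 0.06] 45 [(0, [0.09, 0.61, 2.08, 3.52, 0.35, 2.91], True), (1, [0.09, 0.61, 2.08, 3.52, 0.35, -0.23], True)]
```

```bash
python3 - <<'E'
from ik import *
A=np.array(A)
x,_,rk_,sv=np.linalg.lstsq(A,b,rcond=None);print(x.round(4),(A@x-b).round(4),sv.round(3))
E
python3 -m handwheel '[[[0,0,0],[0,0,-25],40],[[0,0,0],[0,0,-25],40],[[0,8,0],[0,0,-10],40],[[0,8,0],[0,0,0],40],[[0,0,0],[0,0,0],40]]' >/dev/null; python3 -c "
from st import *
print([s[k].tolist() for k in('joint_positions','eef_pos','tcp_rot')])"
python3 -m handwheel '[[[0,5,0],[-40,0,-20],40],[[0,5,0],[-40,0,-20],40],[[0,5,0],[-45,0,0],40],[[0,0,0],[-45,0,0],40],[[0,0,0],[0,0,0],40]]' >/dev/null; python3 -c "
from st import *
print([s[k].tolist() for k in('joint_positions','eef_pos','tcp_rot')])"
```

```text
[-0.0008  0.2783  0.6065  0.4373  0.1152  0.3759] [ 0.0002  0.0002 -0.0003 -0.0005 -0.0001  0.0005  0.0003 -0.0003] [3.791 2.892 0.759 0.373 0.106 0.062]
[[0.11888332363699182, 0.016362742126871933, 2.1207028037078084, -0.20571761876834474, 0.6607560329655782, -1.2154837116339028], [0.4381621468670617, 0.0746717640466073, 0.2033873692703508], [0.1325095645609162, 2.768262749950184, -0.09552674165157397]]
[[0.028589921969480535, 0.2639108149947715, 1.5435301729559792, -0.07526951886749483, 1.2306431370519593, -1.414464312416764], [0.5919066884884422, 0.059423893618155206, 0.2759767579465474], [0.16098691437697646, 3.026174912126798, -0.09457140269043661]]
```

The elbow-offset model fits to 0.5 mm. I'll redo the IK with it.

```bash
cat > p.py <<'E'
import re
t=open("ik.py").read()
t=t.replace("(s[\"joint_positions\"],s[\"eef_pos\"],s[\"tcp_rot\"])]","([.11888,.01636,2.12070,-.20572,.66076,-1.21548],[.43816,.07467,.20339],[.13251,2.76826,-.09553]),([.02859,.26391,1.54353,-.07527,1.23064,-1.41446],[.59191,.05942,.27598],[.16099,3.02617,-.09457])]")
t=t.replace("np.array(A)[:, [0,1,2,3,5]]","np.array(A)").replace("a1,h,L1,L2,d=sol","a1,h,L1,L2_,e_,d=sol;L2=np.hypot(L2_,e_);dl=np.arctan2(e_,L2_)")
t=t.replace("    B=(R","    q3-=dl\n    B=(R").replace("wr(q6,-np.pi)","wr(q6-np.pi/2,-np.pi)").replace("np.round(q,2)","np.round(q,2)")
open("ik.py","w").write(t)
E
python3 p.py; python3 - <<'E'
from ik import *
print("sol",sol.round(4),"res",np.abs(np.array(A)@sol-b).max())
for P in([-.26,-.0735,.15],[-.186,-.0735,.06],[-.09,-.085,.06],[-.02,-.085,.06],[.005,-.085,.06]):
  for l in(0,20,28,32,36,40,45):
    print(P,l,[(o[0],o[1].tolist(),o[2]) for o in ik(P,l,0 if P[0]>-.15 else -1)])
E
```

```text
sol [-0.0081  0.2716  0.6176  0.4392  0.112   0.3826] res 0.0004613284159927511
[-0.26, -0.0735, 0.15] 0 [(0, [0.15, 0.26, 1.96, 0.0, 0.92, -1.31], True), (1, [0.15, 0.26, 1.96, 0.0, 0.92, 1.83], True)]
[-0.26, -0.0735, 0.15] 20 [(0, [0.26, 0.15, 2.21, -0.27, 0.47, -0.98], True), (1, [0.26, 0.15, 2.21, -0.27, 0.47, 2.16], True)]
[-0.26, -0.0735, 0.15] 28 [(0, [0.32, 0.15, 2.31, -0.71, 0.3, -0.5], True), (1, [0.32, 0.15, 2.31, -0.71, 0.3, 2.64], True)]
[-0.26, -0.0735, 0.15] 32 [(0, [0.35, 0.16, 2.37, -1.16, 0.26, -0.03], False), (1, [0.35, 0.16, 2.37, -1.16, 0.26, 3.11], False)]
[-0.26, -0.0735, 0.15] 36 [(0, [0.39, 0.18, 2.42, 4.61, 0.29, 0.52], False), (1, [0.39, 0.18, 2.42, 4.61, 0.29, -2.62], False)]
[-0.26, -0.0735, 0.15] 40 [(0, [0.44, 0.22, 2.48, 4.24, 0.38, 0.94], False), (1, [0.44, 0.22, 2.48, 4.24, 0.38, -2.21], False)]
[-0.26, -0.0735, 0.15] 45 [(0, [0.5, 0.31, 2.55, 3.99, 0.57, 1.26], False), (1, [0.5, 0.31, 2.55, 3.99, 0.57, -1.88], False)]
[-0.186, -0.0735, 0.06] 0 [(0, [0.12, 0.49, 1.89, 0.0, 0.77, -1.34], True), (1, [0.12, 0.49, 1.89, 0.0, 0.77, 1.8], True)]
[-0.186, 
[... 2676 characters left out ...]
3, 0.46, -1.3], True), (1, [0.07, 0.58, 1.76, -0.13, 0.46, 1.84], True)]
[0.005, -0.085, 0.06] 28 [(0, [0.09, 0.57, 1.87, -0.38, 0.23, -1.04], True), (1, [0.09, 0.57, 1.87, -0.38, 0.23, 2.1], True)]
[0.005, -0.085, 0.06] 32 [(0, [0.1, 0.58, 1.93, -0.86, 0.13, -0.56], False), (1, [0.1, 0.58, 1.93, -0.86, 0.13, 2.58], False)]
[0.005, -0.085, 0.06] 36 [(0, [0.11, 0.59, 1.98, 4.33, 0.12, 0.55], False), (1, [0.11, 0.59, 1.98, 4.33, 0.12, -2.6], False)]
[0.005, -0.085, 0.06] 40 [(0, [0.11, 0.61, 2.03, 3.77, 0.22, 1.12], True), (1, [0.11, 0.61, 2.03, 3.77, 0.22, -2.03], True)]
[0.005, -0.085, 0.06] 45 [(0, [0.12, 0.65, 2.08, 3.55, 0.39, 1.34], True), (1, [0.12, 0.65, 2.08, 3.55, 0.39, -1.8], True)]
```

The model settles it. On the apron only leans up to about 20° (tool-down branch) are reachable, and 40° or more is only reachable past rack x≈-0.09 on the flipped branch.

Plan:
1. Grasp the fin at about 18° lean and line the tray up with the lane.
2. Slide it in until the grip is at about x=-0.05, which is clear of the deck.
3. Let go, shut the fingers, and push the fin's rear end gently home with the fingertips. This keeps the gripper body at least 20 mm from the deck tube.

```bash
cat >> st.py <<'E'
def plan(p,lean,yaw):
    T=Rr@R.from_euler("z",np.radians(yaw)).as_matrix()@R.from_euler("y",np.radians(-lean)).as_matrix()@np.diag([-1,1,-1.])
    tcp=W(p)+T[:,2]*manip.grasp_offset
    print("to",p,lean,yaw,"turn deg",np.degrees(R.from_matrix(M.T@T).as_rotvec()).round(2),"TCP shift now-axes",(M.T@(tcp-s["eef_pos"])*1e3).round(1),"target-axes",(T.T@(tcp-s["eef_pos"])*1e3).round(1))
E
python3 -c "
from st import *
show();plan([-.22,-.0735,.15],18,-.9);plan([-.186,-.0735,.06],18,-.9)"
```

```text
t 3.9 grasp rack mm [-97.9 -64.6 294.5] jaw yaw rel rack -1.1 lean 6.42 jaw tilt -3.23 gap 0.469 F rack [-0.2   0.5  -0.09] q [ 0.03  0.26  1.54 -0.08  1.23 -1.41]
to [-0.22, -0.0735, 0.15] 18 -0.9 turn deg [ -3.2  -11.53   0.49] TCP shift now-axes [133.7  -2.1 129.9] target-axes [156.9  -9.8 100.2]
to [-0.186, -0.0735, 0.06] 18 -0.9 turn deg [ -3.2  -11.53   0.49] TCP shift now-axes [110.    3.6 222.9] target-axes [152.3  -9.2 196.3]
```

```bash
python3 -m handwheel '[[[-1.6,-5.8,0.2],[0,0,0],40],[[-1.6,-5.8,0.2],[0,0,0],40],[[0,0,0],[39,-2,25],40],[[0,0,0],[39,-2,25],40],[[0,0,0],[39,-2,25],40],[[0,0,0],[39,-2,25],40],[[0,0,0],[0,0,0],40]]' >/dev/null; python3 -c "
from st import *
show();plan([-.186,-.0735,.06],18,-.9)"
```

```text
t 4.6 grasp rack mm [-239.6  -72.1  145.1] jaw yaw rel rack -0.58 lean 16.66 jaw tilt -0.01 gap 0.47 F rack [-0.8   0.67  0.11] q [ 0.02  0.19  2.15 -0.07  0.51 -1.39]
to [-0.186, -0.0735, 0.06] 18 -0.9 turn deg [ 0.08 -1.33  0.31] TCP shift now-axes [-27.3  -0.8  96.9] target-axes [-25.1  -0.6  97.5]
```

```bash
python3 -m handwheel '[[[0,-1.3,0.3],[-12,0,10],40],[[0,0,0],[-13,-1,25],40],[[0,0,0],[0,0,20],40],[[0,0,0],[0,0,0],40]]' >/dev/null; python3 - <<'E'
from st import *
from rig import cams
show();plan([-.186,-.0735,.06],18,-.9)
f=cams.grab_frame("wrist");cv2.imwrite("pics/w2.png",f["img"][:,:,::-1])
E
```

```text
t 5.0 grasp rack mm [-187.1  -72.5  105.6] jaw yaw rel rack -0.88 lean 18.77 jaw tilt 0.22 gap 0.462 F rack [-1.21  0.11  0.11] q [ 0.01  0.33  2.12 -0.09  0.37 -1.38]
to [-0.186, -0.0735, 0.06] 18 -0.9 turn deg [ 0.22  0.77 -0.05] TCP shift now-axes [13.9 -1.3 43.5] target-axes [13.3 -1.1 43.7]
```

View pics/w2.png

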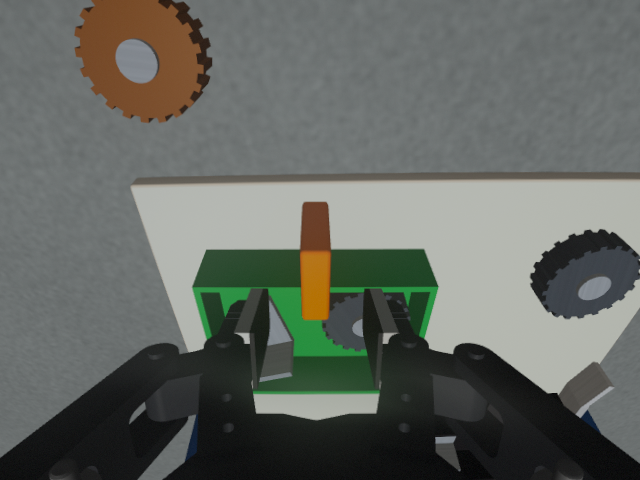

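The fin at (316,262) is centred between the pads (258 and 374). I'll descend and close with a moderate force.

```bash
python3 -m handwheel '[[[0,0.8,0],[7,0,10],40],[[0,0,0],[6,0,17],40],[[0,0,0],[0,0,16],40],[[0,0,0],[0,0,0],40]]' 30 >/dev/null; python3 -c "
from st import *
show();plan([-.186,-.0735,.06],18,-.9)"
python3 -m handwheel '[[[0,0,0],[0,0,0],0],[[0,0,0],[0,0,0],0],[[0,0,0],[0,0,0],0],[[0,0,0],[0,0,0],0],[[0,0,0],[0,0,0],0]]' 30 >/dev/null; python3 -c "
from st import *
show();plan([-.186,-.085,.06],18,0.);plan([-.05,-.085,.06],18,0.)"
```

```text
t 5.45 grasp rack mm [-185.4  -72.7   61.3] jaw yaw rel rack -0.91 lean 17.95 jaw tilt 0.25 gap 0.47 F rack [-0.06  0.34  0.86] q [ 0.    0.43  2.14 -0.11  0.26 -1.35]
to [-0.186, -0.0735, 0.06] 18 -0.9 turn deg [ 0.23 -0.05 -0.09] TCP shift now-axes [ 0.9 -0.9  1. ] target-axes [ 0.9 -0.9  1. ]
t 5.95 grasp rack mm [-184.3  -72.7   63.1] jaw yaw rel rack -0.92 lean 18.12 jaw tilt 0.27 gap 0.159 F rack [-3.32  1.22  7.47] q [ 0.    0.42  2.14 -0.11  0.27 -1.35]
to [-0.186, -0.085, 0.06] 18 0.0 turn deg [-0.03  0.12 -0.96] TCP shift now-axes [  2.5 -12.3   2.4] target-axes [  2.7 -12.3   2.4]
to [-0.05, -0.085, 0.06] 18 0.0 turn deg [-0.03  0.12 -0.96] TCP shift now-axes [-126.8  -10.1   44.7] target-axes [-126.7  -12.3   44.4]
```

```bash
python3 -m handwheel '[[[0,0,-0.3],[0,-3,-0.7],0],[[0,0,-0.3],[0,-3,0],0],[[0,0,-0.3],[0,-3,0],0],[[0,0,0],[0,-2.5,0],0],[[0,0,0],[-5,0,1.6],0],[[0,0,0],[-5,0,1.6],0],[[0,0,0],[0,0,0],0]]' >/dev/null; python3 - <<'E'
from st import *
from rig import cams
show();plan([-.05,-.085,.06],18,0.)
f=cams.grab_frame("top");b=cv2.minAreaRect(((cast(f,big(green(f)),.047)-O)@Rr)[:,:2].astype(np.float32));print("tray box rack",b)
E
```

```text
t 6.65 grasp rack mm [-174.8  -84.8   63. ] jaw yaw rel rack -0.13 lean 17.98 jaw tilt -0.02 gap 0.161 F rack [-2.19  0.53 -2.29] q [-0.03  0.43  2.13 -0.07  0.28 -1.44]
to [-0.05, -0.085, 0.06] 18 0.0 turn deg [-0.06 -0.02 -0.11] TCP shift now-axes [-1.178e+02  1.000e-01  4.140e+01] target-axes [-117.8   -0.2   41.4]
tray box rack ((-0.08971273899078369, -0.08492232114076614), (0.13826705515384674, 0.10956299304962158), 89.96187591552734)
```

The tray is aligned at y=-0.0849 with yaw about 0. Sliding it in.

```bash
python3 -m handwheel '[[[0,0,0],[-7,0,2.6],0],[[0,0,0],[-8,0,2.6],0],[[0,0,0],[-8,0,2.6],0],[[0,0,0],[-8,0,2.6],0],[[0,0,0],[-8,0,2.6],0],[[0,0,0],[-8,0,2.6],0],[[0,0,0],[-5,0,1.6],0],[[0,0,0],[0,0,0],0]]' >/dev/null; python3 -c "
from st import *
show();plan([-.05,-.085,.062],18,0.)"
```

```text
t 7.5 grasp rack mm [-118.9  -84.7   62.5] jaw yaw rel rack -0.11 lean 18.05 jaw tilt -0.02 gap 0.16 F rack [0.11 0.06 0.53] q [-0.04  0.47  2.01 -0.05  0.35 -1.47]
to [-0.05, -0.085, 0.062] 18 0.0 turn deg [-0.05  0.05 -0.1 ] TCP shift now-axes [-65.4  -0.1  21.8] target-axes [-65.4  -0.3  21.8]
```

```bash
python3 -m handwheel '[[[0,0,0],[-8,0,2.6],0],[[0,0,0],[-9,0,2.9],0],[[0,0,0],[-9,0,2.9],0],[[0,0,0],[-9,0,2.9],0],[[0,0,0],[-9,0,2.9],0],[[0,0,0],[-9,0,2.9],0],[[0,0,0],[-8,0,2.6],0],[[0,0,0],[-4,0,1.3],0],[[0,0,0],[0,0,0],0]]' >/dev/null; python3 - <<'E'
from st import *
from rig import cams
show();plan([-.05,-.085,.062],18,0.)
f=cams.grab_frame("scene");cv2.imwrite("pics/s2.png",f["img"][:,:,::-1])
E
```

```text
t 8.4 grasp rack mm [-50.2 -84.6  62.5] jaw yaw rel rack -0.09 lean 18.08 jaw tilt -0.01 gap 0.159 F rack [ 0.84  0.06 -6.08] q [-0.04  0.53  1.86 -0.04  0.43 -1.49]
to [-0.05, -0.085, 0.062] 18 0.0 turn deg [-0.04  0.08 -0.08] TCP shift now-axes [ 0.  -0.3  0.5] target-axes [ 0.  -0.3  0.5]
```

View pics/s2.png

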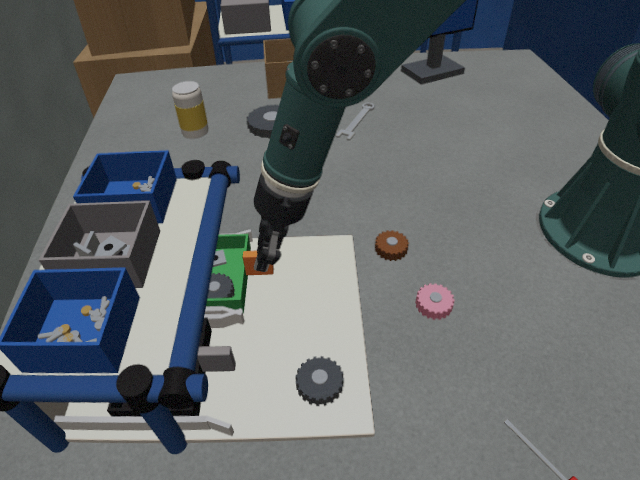

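The tray is in the lane with its gear at (213,287) and bracket at (222,258) aboard, and the gripper is clear of the deck tube. I'll lower it a hair, let go, back off along the fin and shut the fingers to push.

```bash
python3 -m handwheel '[[[0,0,0],[0.3,0,0.9],0],[[0,0,0],[0,0,0],30],[[0,0,0],[0,0,0],30],[[0,0,0],[0,0,0],30],[[0,0,0],[10,0,-3.2],30],[[0,0,0],[17,0,-5.5],30],[[0,0,0],[17,0,-5.5],30],[[0,0,0],[8,0,-2.6],0],[[0,0,0],[0,0,0],0],[[0,0,0],[0,0,0],0]]' >/dev/null;python3 -m handwheel '[[[0,0,0],[0,0,0],0],[[0,0,0],[0,0,0],0]]' >/dev/null; python3 - <<'E'
from st import *
from rig import cams
show();print("tcp rack",rk(s["eef_pos"]));
f=cams.grab_frame("wrist");cv2.imwrite("pics/w3.png",f["img"][:,:,::-1])
E
```

```text
t 9.65 grasp rack mm [-104.5  -84.4   62.1] jaw yaw rel rack -0.08 lean 18.13 jaw tilt -0.01 gap 0.001 F rack [ 0.92  0.77 -0.61] q [-0.04  0.49  1.98 -0.05  0.36 -1.47]
tcp rack [-0.09871259 -0.08445675  0.04430204]
```

View pics/w3.png

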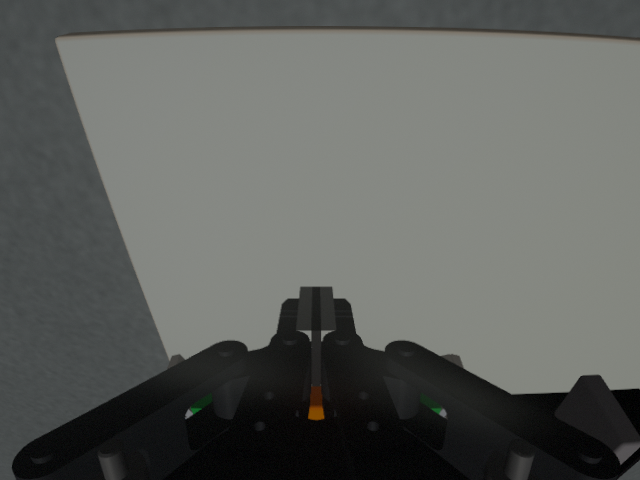

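The shut fingertips at (316,305) are lined up behind the fin at (317,403). Expected contact is TCP x≈-0.073 and home is ≈-0.03. I'll advance to well short of the earliest stop position.

```bash
python3 -m handwheel '[[[0,0,0],[-9.5,0,3.1],0],[[0,0,0],[-9.5,0,3.1],0],[[0,0,0],[-5,0,1.6],0],[[0,0,0],[-3,0,1],0],[[0,0,0],[-3,0,1],0],[[0,0,0],[-3,0,1],0],[[0,0,0],[-3,0,1],0],[[0,0,0],[-3,0,1],0]]' >/dev/null; python3 -c "
from st import *
show();print('tcp rack',rk(s['eef_pos']))"; python3 -m handwheel '[[[0,0,0],[-3,0,1],0],[[0,0,0],[-2,0,0.65],0],[[0,0,0],[-2,0,0.65],0]]' >/dev/null; python3 -c "
from st import *
show();print('tcp rack',rk(s['eef_pos']))"
```

```text
t 10.5 grasp rack mm [-65.6 -84.5  61.3] jaw yaw rel rack -0.08 lean 17.94 jaw tilt -0.02 gap 0.004 F rack [-4.16  0.61  1.05] q [-0.04  0.52  1.89 -0.04  0.42 -1.49]
tcp rack [-0.05980725 -0.08453712  0.04348449]
t 10.8 grasp rack mm [-57.2 -84.5  61.4] jaw yaw rel rack -0.08 lean 18.03 jaw tilt -0.01 gap 0.002 F rack [-2.59 -0.81 -1.35] q [-0.04  0.53  1.87 -0.04  0.42 -1.49]
tcp rack [-0.0513781  -0.08453866  0.04363638]
```

```bash
cat > s.sh <<'E'
python3 -c "
from st import *
print('t',round(s['t'],2),'tcp rack mm',(rk(s['eef_pos'])*1e3).round(1),'F',(Rr.T@s['wrist_force']).round(1))"
E
python3 -m handwheel '[[[0,0,0],[-1.9,0,0.6],0],[[0,0,0],[-1.9,0,0.6],0],[[0,0,0],[-1,0,0.3],0]]' >/dev/null; sh s.sh; python3 -m handwheel '[[[0,0,0],[-1,0,0.3],0],[[0,0,0],[-1,0,0.3],0]]' >/dev/null; sh s.sh
```

```text
t 11.1 tcp rack mm [-46.1 -84.5  44. ] F [-2.8 -0.4 -1.9]
t 11.3 tcp rack mm [-44.3 -84.5  44. ] F [-2.3 -0.2 -2.5]
```

```bash
python3 -m handwheel '[[[0,0,0],[-1,0,0.3],0],[[0,0,0],[-1,0,0.3],0]]' >/dev/null; sh s.sh; python3 -m handwheel '[[[0,0,0],[-1,0,0.3],0],[[0,0,0],[-1,0,0.3],0]]' >/dev/null; sh s.sh
```

```text
t 11.5 tcp rack mm [-42.1 -84.5  44.1] F [-1.9 -0.4 -1.7]
t 11.7 tcp rack mm [-40.1 -84.5  44.2] F [-2.   0.4 -1.4]
```

```bash
cat >> s.sh <<'E'
python3 -c "
from st import *
import sys;sys.exit((Rr.T@s['wrist_force'])[0]<-6)"
E
H="python3 -m handwheel"
python3 -m handwheel '[[[0,0,0],[-1,0,0.3],0],[[0,0,0],[-1,0,0.3],0]]' >/dev/null; sh s.sh && python3 -m handwheel '[[[0,0,0],[-1,0,0.3],0],[[0,0,0],[-1,0,0.3],0]]' >/dev/null && sh s.sh && python3 -m handwheel '[[[0,0,0],[-1,0,0.3],0]]' >/dev/null && sh s.sh && python3 -m handwheel '[[[0,0,0],[-1,0,0.3],0]]' >/dev/null && sh s.sh && python3 -m handwheel '[[[0,0,0],[-1,0,0.3],0]]' >/dev/null && sh s.sh
```

```text
t 11.9 tcp rack mm [-38.2 -84.6  44.1] F [-3.7  0.1 -0.9]False
```

```bash
sed -i 's/sys.exit(\(.*\))"/sys.exit(int(\1))"/' s.sh; tail -1 s.sh
python3 -m handwheel '[[[0,0,0],[-1,0,0.3],0],[[0,0,0],[-1,0,0.3],0]]' >/dev/null && sh s.sh && python3 -m handwheel '[[[0,0,0],[-1,0,0.3],0]]' >/dev/null && sh s.sh && python3 -m handwheel '[[[0,0,0],[-1,0,0.3],0]]' >/dev/null && sh s.sh && python3 -m handwheel '[[[0,0,0],[-1,0,0.3],0]]' >/dev/null && sh s.sh && python3 -m handwheel '[[[0,0,0],[-1,0,0.3],0]]' >/dev/null && sh s.sh
```

```text
import sys;sys.exit(int((Rr.T@s['wrist_force'])[0]<-6))"
t 12.1 tcp rack mm [-36.1 -84.5  44.2] F [-3.6 -0.2 -1.3]
t 12.2 tcp rack mm [-35.  -84.5  44.2] F [-3.3  0.7 -2.2]
t 12.3 tcp rack mm [-33.9 -84.5  44.2] F [-4.2  0.5 -1.1]
t 12.4 tcp rack mm [-32.9 -84.5  44.2] F [-3.5  0.4 -1.7]
t 12.5 tcp rack mm [-32.3 -84.6  44.1] F [-7.4 -0.   0.2]
```

The force stepped up by about 1 N near x=-39 (the pin), and jumped to 7.4 N with the motion stalling 7 mm later (the face). I'll confirm with half-millimetre nudges.

```bash
python3 -m handwheel '[[[0,0,0],[0,0,0],0]]' >/dev/null; sh s.sh; python3 -m handwheel '[[[0,0,0],[-0.6,0,0.2],0]]' >/dev/null; sh s.sh
```

```text
t 12.6 tcp rack mm [-32.4 -84.5  44.1] F [-4.8 -1.  -0.7]
t 12.7 tcp rack mm [-32.3 -84.5  44. ] F [-7.7  0.1  2.2]
```

```bash
python3 -m handwheel '[[[0,0,0],[-0.6,0,0.2],0],[[0,0,0],[0,0,0],0]]' >/dev/null; sh s.sh
```

```text
t 12.9 tcp rack mm [-32.3 -84.6  44. ] F [-6.8 -0.1  3.1]
```

The TCP has held at -32.3 mm through three nudges at about 7 N, against sliding friction of about 2.5 N plus 1 N from the pin, so the tray is on the stop face. I'll back straight off and check.

```bash
python3 -m handwheel '[[[0,0,0],[2,0,-0.6],0],[[0,0,0],[9.5,0,-3.1],0],[[0,0,0],[19,0,-6.2],0],[[0,0,0],[19,0,-6.2],0],[[0,0,0],[19,0,-20],0],[[0,0,0],[10,0,-30],0],[[0,0,0],[10,0,-30],0],[[0,0,0],[10,0,-30],0],[[0,0,0],[0,0,0],0]]' >/dev/null; python3 - <<'E'
from st import *
from rig import cams
show()
f=cams.grab_frame("wrist");cv2.imwrite("pics/w4.png",f["img"][:,:,::-1])
g=cams.grab_frame("scene");cv2.imwrite("pics/s3.png",cv2.resize(g["img"][130:430,100:400],None,fx=2,fy=2)[:,:,::-1])
o=orange(g);o[:225]=0;o[300:]=0;o[:,:200]=0;o[:,330:]=0
q=((cast(g,big(o),.072)-O)@Rr);print("scene fin x range at z=.072",q.min(0),q.max(0))
h=cams.grab_frame("top");o=orange(h);o[:140]=0;o[230:]=0;o[:,:270]=0;o[:,370:]=0
if o.any():
    q=((cast(h,big(o),.072)-O)@Rr);print("top fin",q.min(0),q.max(0))
E
```

```text
t 13.8 grasp rack mm [-168.5  -84.1  155.1] jaw yaw rel rack -0.06 lean 18.46 jaw tilt 0.02 gap -0.002 F rack [ 1.11 -0.03 -0.49] q [-0.03  0.25  2.04 -0.04  0.54 -1.48]
scene fin x range at z=.072 [-0.0232132  -0.09006862  0.072     ] [ 0.02071282 -0.07580235  0.072     ]
top fin [-0.02397651 -0.09123928  0.072     ] [ 0.02141568 -0.07819741  0.072     ]
```

View pics/w4.png

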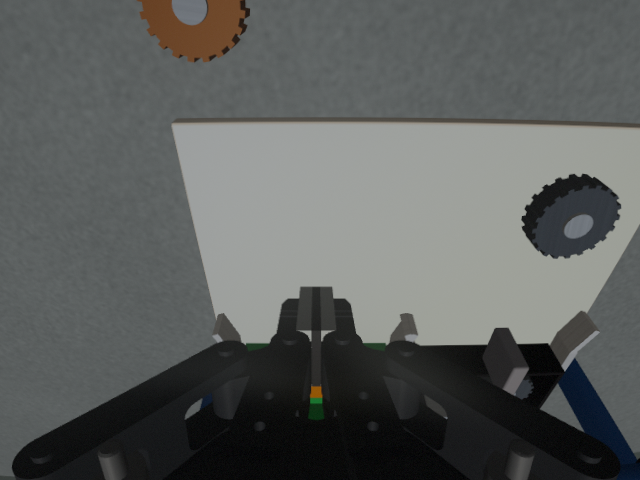

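View pics/s3.png

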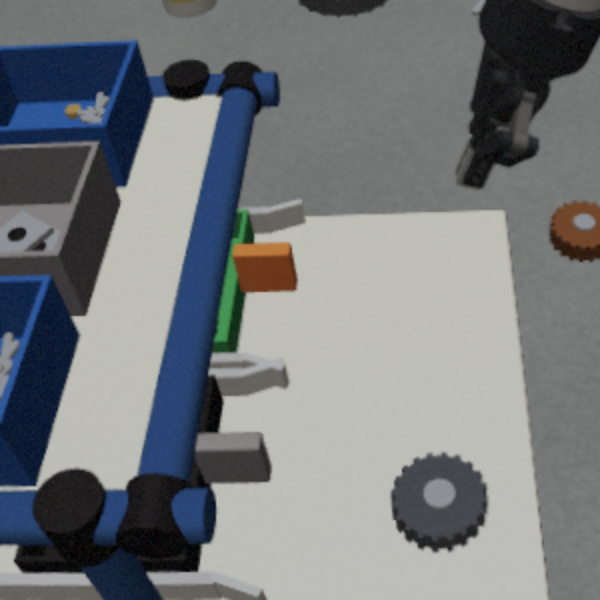

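The tray sits in the lane with its fin rear at x≈-0.024, so its leading side is at ≈0.131. The spare gear and black tray are undisturbed. My coarse first look through the wrist camera put the stop at 0.136±0.005, where one pixel is 4 mm. To settle that difference I'll press again gently, to about 10 N at most, and see whether the tray stays put.

```bash
python3 -m handwheel '[[[0,0,0],[-10,0,30],0],[[0,0,0],[-10,0,30],0],[[0,0,0],[-10,0,30],0],[[0,0,0],[-17,0,20],0],[[0,0,0],[-15,0,5],0],[[0,0,0],[-10,0,3.2],0],[[0,0,0],[0,0,0],0]]' >/dev/null; python3 -c "
from st import *
show();plan([-.0412,-.0845,.0622],18,0)"
```

```text
t 14.65 grasp rack mm [-61.7 -84.6  60.9] jaw yaw rel rack -0.1 lean 18.16 jaw tilt -0.01 gap 0.002 F rack [-0.2  -0.02 -0.21] q [-0.04  0.53  1.89 -0.04  0.41 -1.49]
to [-0.0412, -0.0845, 0.0622] 18 0 turn deg [-0.04  0.16 -0.09] TCP shift now-axes [-19.8   0.2   5.2] target-axes [-19.8   0.1   5.1]
```

```bash
python3 -m handwheel '[[[0,0,0],[-8,0,2],0],[[0,0,0],[-7,0,1.8],0],[[0,0,0],[-2.5,0,0.6],0],[[0,0,0],[0,0,0],0]]' >/dev/null && sh s.sh && python3 -m handwheel '[[[0,0,0],[-1,0,0.3],0]]' >/dev/null && sh s.sh && python3 -m handwheel '[[[0,0,0],[-1,0,0.3],0]]' >/dev/null && sh s.sh && python3 -m handwheel '[[[0,0,0],[-1,0,0.3],0]]' >/dev/null && sh s.sh && python3 -m handwheel '[[[0,0,0],[-1,0,0.3],0]]' >/dev/null && sh s.sh
```

```text
t 15.05 tcp rack mm [-39.5 -84.5  45.4] F [ 0.2  0.5 -0.3]
t 15.15 tcp rack mm [-39.5 -84.5  45. ] F [ 0.3  0.4 -0.1]
t 15.25 tcp rack mm [-38.5 -84.5  45. ] F [ 0.2 -0.8 -0.6]
t 15.35 tcp rack mm [-37.2 -84.5  45. ] F [-0.3  1.   0.1]
t 15.45 tcp rack mm [-36.  -84.5  45. ] F [-0.1 -0.1 -0.4]
```

```bash
python3 -m handwheel '[[[0,0,0],[-1,0,0.3],0],[[0,0,0],[-1,0,0.3],0]]' >/dev/null && sh s.sh && python3 -m handwheel '[[[0,0,0],[-1,0,0.3],0]]' >/dev/null && sh s.sh && python3 -m handwheel '[[[0,0,0],[-1,0,0.3],0]]' >/dev/null && sh s.sh && python3 -m handwheel '[[[0,0,0],[-1,0,0.3],0]]' >/dev/null && sh s.sh && python3 -m handwheel '[[[0,0,0],[-0.6,0,0.2],0]]' >/dev/null && sh s.sh
```

```text
t 15.65 tcp rack mm [-33.8 -84.5  45. ] F [ 0.3  1.5 -0. ]
t 15.75 tcp rack mm [-32.8 -84.5  45. ] F [-0.   0.7 -0.4]
t 15.85 tcp rack mm [-32.4 -84.6  44.9] F [-4.8  0.7  2.2]
t 15.95 tcp rack mm [-32.3 -84.6  44.6] F [-7.4  0.6  4.3]
```

```bash
python3 -m handwheel '[[[0,0,0],[-1,0,0.3],0]]' >/dev/null; sh s.sh; python3 -m handwheel '[[[0,0,0],[2,0,-0.6],0],[[0,0,0],[9.5,0,-3.1],0],[[0,0,0],[19,0,-6.2],0],[[0,0,0],[19,0,-6.2],0],[[0,0,0],[19,0,-20],0],[[0,0,0],[10,0,-30],0],[[0,0,0],[10,0,-30],0],[[0,0,0],[10,0,-30],0],[[0,0,0],[0,0,0],0]]' >/dev/null; python3 - <<'E'
from st import *
from rig import cams
show()
g=cams.grab_frame("scene");o=orange(g);o[:225]=0;o[300:]=0;o[:,:200]=0;o[:,330:]=0
q=((cast(g,big(o),.072)-O)@Rr);print("scene fin",q.min(0),q.max(0))
h=cams.grab_frame("top");cv2.imwrite("pics/t9.png",h["img"][:,:,::-1]);o=orange(h);o[:140]=0;o[230:]=0;o[:,:270]=0;o[:,370:]=0
q=((cast(h,big(o),.072)-O)@Rr);print("top fin",q.min(0),q.max(0))
a=cv2.imread("pics/top0.png")[190:300,160:250].astype(int);b=h["img"][190:300,160:250,::-1].astype(int);print("spare gear region mean diff",np.abs(a-b).mean())
a=cv2.imread("pics/top0.png")[145:172,215:240].astype(int);b=h["img"][145:172,215:240,::-1].astype(int);print("grey fin diff",np.abs(a-b).mean())
E
```

```text
t 16.05 tcp rack mm [-32.3 -84.6  44.3] F [-8.6 -0.1  6.3]
t 16.95 grasp rack mm [-169.2  -84.1  154.9] jaw yaw rel rack -0.06 lean 18.28 jaw tilt 0.0 gap 0.002 F rack [ 0.41 -0.13 -0.26] q [-0.03  0.25  2.03 -0.04  0.54 -1.48]
scene fin [-0.0232132  -0.09006862  0.072     ] [ 0.02071282 -0.07580235  0.072     ]
top fin [-0.02397651 -0.09123928  0.072     ] [ 0.02141568 -0.07819741  0.072     ]
spare gear region mean diff 8.216734006734006
grey fin diff 7.53283950617284
```

View pics/t9.png

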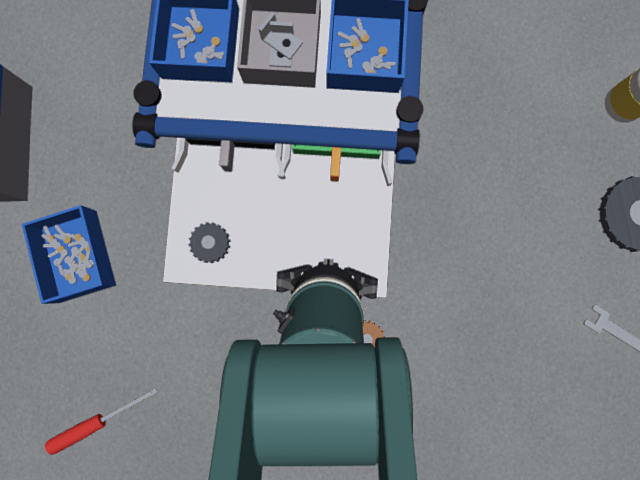

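The spare gear is still at (209,242) and the grey fin at (227,155), as at the start; only the brightness has changed. The tray is in its lane with the fin at (335,163), and the arm is clear.

```bash
python3 -c "
from rig import manip
print(manip.close_job(), manip.get_state()['t'])"
```

```text
the job is handed in; nothing more can be done
the job is handed in; nothing more can be done
```

The green tray is in its lane against the hidden stop, and I handed the job in at about t = 17 s of the 38 s allowed.

**What I did:** I gripped the orange fin at an 18° lean, because the arm's joint limits ruled out 30–45° on the apron. I lined the tray up with the lane and slid it in until the grip was about 50 mm short of the deck. Then I let go, shut the fingers and pushed the fin's rear end home in 1 mm steps. By my geometry that kept the gripper body about 20 mm clear of the deck tube.

**Contact with the stop:**
- **First push:** the force rose by about 1 N some 7–8 mm before it stalled, which fits the sensing pin. The tray then stopped dead at about 7 N.
- **Second push:** it stalled at exactly the same position, with at most 8.6 N along the lane. The fin's position in the pictures afterwards was unchanged.

**What disagreed or went unseen:**
- **Stop position:** my early wrist-camera estimate put the stop at 0.136 ± 0.005 m, while the tray's leading side ended at about 0.131 m. I trusted the repeated contact.
- **Pin:** its depth could not be seen directly.
- **Gear and bracket:** they were last seen aboard when the tray was partly in the lane. The deck hid them after that.
- **Neighbours:** a pixel comparison of the spare gear and the black tray's fin showed some change. By eye both are at their starting pixels, so I put it down to lighting.

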